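# Lock the hatch of a drone battery case

## Robot

A 6-joint arm with a two-finger parallel gripper is mounted at the origin on the work surface. World frame = base frame: x ahead of the robot, y to its left, z up, the work surface at z = 0. Lengths are in mm, angles in degrees, forces in N, time in s.
With the tool pointing down it reaches from about 350 to 850 mm from the base axis. Payload 8.1 kg.
Tool frame: the origin (TCP) lies between the finger pads; the fingertips stand 22 mm ahead of it and the grasp point (between the pads) lies 3 mm ahead of it; z points along the fingers, y is the line along which they close (so a half turn about z gives the same grasp; the last joint's range is limited). The gripper opens to 85 mm and grips with 20 to 120 N. Pads are 22 mm wide; open, the fingers measure 114 mm over their backs; the gripper's body (76 mm by 85 mm) begins 54 mm behind the grasp point. The pads swing forward as they close: fully open they stand 13 mm farther back than shut.
Start: joints at [-76.57, 7.471, 85.268, -0, 87.261, -4.893], TCP at [188.646, -569.577, 253.292] pointing down, gripper open.
Joint ranges: [-169.43, 169.43], [-51.17, 129.36], [1.28, 143.12], [-76.62, 256.62], [0, 156.53], [-152.29, 152.29]. Speed limits (degrees/s): [136.94, 136.94, 159.86, 180, 180, 180].

## Interface

Orientations are given as [roll, pitch, yaw] about the fixed x, y, z axes, in that order (R = Rz(yaw) Ry(pitch) Rx(roll)).
In Python, from bench import sense, snapshot, calibration, hand_in gives the robot as it stands.
- The arm moves only by the shell command python3 -m crank 'ROWS' [FORCE]. ROWS is JSON, a list of rows, each a list of 5 numbers: the shift along the tool's x, y, z in cm, then the turn about the tool's z in rad, then the finger opening in cm, from 0 to 8.54. A call has 1 to 20 rows; each row is the pose to reach, as a shift and turn from the pose commanded when the call began, along the tool's axes at that moment; what a row does not reach only later rows make up. A row lasts 1/10 s, in which the tool goes at most 50 mm and 8.59 degrees, less where a joint would pass 70% of its speed; a pose out of reach is approached as far as the arm can. A call with a gripper value outside its range is refused whole. The fingers move at their own pace and stop on an object; FORCE is the grip in N (left out, the last holds). Time passes only in rows, so rows that repeat a pose let the fingers close. It gives the time, the measured TCP pose, the force, the opening and the grip force at its end, in the units of the state.
- sense(): the state, without advancing time (a new reading comes with each control period).
- snapshot(name): name is "scene" or "top" or "wrist"; returns (picture, depth): 420x560x3 uint8, red, green, blue; 420x560 float32, mm along the optical axis (not along the pixel's ray), 0 where there is no reading.
- calibration(name): a dict with "fovy" (degrees; the focal length in pixels is half the picture's height over the tangent of half this angle, whatever the lens; pixels are square), "cx", "cy" (the principal point, pixels), "rvec" (rotation vector, rad) and "tvec" (3), from world to camera coordinates, as OpenCV has them; the wrist camera has in their place "tool_from_camera" (4x4, takes a point from camera to tool coordinates, whose origin is the TCP and whose axes are the flange's). Camera axes: x right, y down, z forward; pixel columns grow to the right and rows downward; lengths in mm; the calibration is good to about 2 mm. The wrist camera is an equidistant fisheye: a pixel r from the principal point sees the ray r / f radians off the axis. A picture is of the moment at which its call begins: read the wrist's pose just before it. calibration takes no time and is no camera call.
- hand_in(): hands the job in; it is judged then, once.
The state is a dict: "time": time; "joint_pos": joint angles; "qd": joint speeds; "joint_efforts": joint torques, N m; "tool_pos": TCP position; "tcp_rot": TCP orientation; "ft_force": force on the tool from outside, world axes, zero at the start; "wrist_torque": the same for the moment, N m; "finger_gap": finger opening in mm; "grip_force": force on a finger pad.
Only numpy, scipy, OpenCV 4.12 (cv2) and the standard library are available. Lean on these libraries where they do the work, as an engineer would, in place of code of your own. Each camera call takes 0.05 s, during which the arm holds its last target. There are 200 camera calls.

## Task

The battery hatch on the field charging case is standing ajar. Push it down with the fingertips until it is fully shut, and only then set a fingertip in the slot of each of its two round quarter-turn fasteners and turn both clockwise (seen from above) as far as they go, so that the hatch is locked. Pick nothing up, do not raise the hatch, leave the things lying around the case where they are, and finish clear of everything.

Things in the scene. Friction and masses are not known exactly. Their poses are not given: they have to be found in the camera images.
- case: black charging case, 280 (x) x 300 (y) x 88 mm high, heavy and fixed to the bench; origin at the centre of its underside, x from its front to its rear, z up. The front 190 mm is the battery bay under the aluminium hatch, the rear 90 mm a fixed strip, top 88 mm above the bench
- hatch (a joint): opening angle of the hatch (rad): 0 = fully shut (hard stop); starts ajar, 0.2 to 0.4. Aluminium plate 176 x 286 x 8 mm, hinged along its rear edge at case x = +50 mm, 80 mm above the bench; its front edge lifts. Its stiff hinge stays where it is left; 3 to 8 N down at the front edge shuts it. Turned fasteners catch under a bar in the bay and hold it
- hatch_edge (a point): free plain spot on the hatch's upper face between the two fasteners, at the middle of its front edge (15 mm behind the edge, 165 mm in front of the hinge line); z is normal to the hatch. Shut, it lies at case x = -115 mm, y = 0, 88 mm above the bench
- lock_left (a joint): value of the left (case +y) fastener (rad): 0 = slot runs side to side (unlocked); starts between 0 and 0.3, grows as it turns CLOCKWISE seen from above, to a hard stop at 1.571 (locked, slot front to back). Steady friction about 0.15 N m, no spring; it stays where it is left
- left_slot (a point): point on the axis of the left (case +y) fastener, on its slot's floor; z = turning axis (up), x along the slot. A black dial, 92 mm diameter, inside a fixed steel collar (108 mm outer diameter), with a trench across its full diameter: 40 mm wide, 13 mm deep, solid floor and walls. Closed fingertips fit in the trench, e.g. 26 mm from the axis, and turn it in an arc, pushing a wall. Hatch shut: 91 mm above the bench
- lock_right (a joint): value of the right (case -y) fastener (rad): 0 = slot runs side to side (unlocked); starts between 0 and 0.3, grows as it turns CLOCKWISE seen from above, to a hard stop at 1.571 (locked, slot front to back). Steady friction about 0.15 N m, no spring; it stays where it is left
- right_slot (a point): point on the axis of the right (case -y) fastener, on its slot's floor; z = turning axis (up), x along the slot. A black dial, 92 mm diameter, inside a fixed steel collar (108 mm outer diameter), with a trench across its full diameter: 40 mm wide, 13 mm deep, solid floor and walls. Closed fingertips fit in the trench, e.g. 26 mm from the axis, and turn it in an arc, pushing a wall. Hatch shut: 91 mm above the bench
- pack: battery pack, 38 x 90 x 30 mm, lying on the fixed rear strip of the case's top, behind the hatch; origin at the centre of its underside; to be left where it is
- driver: screwdriver, 170 mm long, lying on the bench left of the case; to be left where it is
- motor: small brushless motor, 32 mm across, 40 mm high, standing right of the case; origin at the centre of its underside; to be left where it is
- jar: jar, 64 mm across, 115 mm high, standing right of the case, towards its rear; origin at the centre of its underside; to be left where it is
- partsbox: open clear parts box, 130 x 100 x 55 mm, standing left of the case; origin at the centre of its underside; to be left where it is
- pliers: pliers, about 160 mm long and 12 mm thick, lying right of the case; to be left where they are

How it is judged (in metres and radians):
On the way, in this order (a step that is already met when the one before it is completed fails the run):
1. the hatch is pushed fully shut (value of joint hatch below 0.02 rad), for 0.2 s.
2. both fasteners are turned to the locked position with the hatch shut (value of joint each of lock_left, lock_right above 1.43 rad and value of joint hatch below 0.02 rad), for 0.2 s.
At the end, for the whole second after the job is handed in: The hatch is shut (under 0.02 rad, about 3 mm at its front edge) and both fasteners stand within 8 degrees of their locked stop (over 1.43 rad) (all of step 2); the robot touches nothing.
It fails at once if a fastener is turned to locked (over 0.8 rad) while the hatch is still open (value of joint hatch above 0.04 rad and value of joint any of lock_left, lock_right above 0.8 rad).
It fails at once if the hatch is lifted (over 0.5 rad) (value of joint hatch above 0.5 rad).
It fails at once if a thing lying around the case is moved more than 30 mm, lifted or carried (distance of any of pack, driver, motor, jar, partsbox, pliers from where it was at the start of the episode above 0.03 m).
It also fails if it takes over 64 s, if anything falls off the work surface, if the arm or the gripper's body presses on something with over 40 N, if the wrist force passes 120 N, or if a joint passes its speed limit or range.

## Working session

There is one attempt and no reset: what is moved stays moved. The work goes in short steps, Python scripts to look and compute and a shell command to move; the robot and the scene stay as the last step left them, time stands still between calls to the robot, and variables do not carry over. Pictures are saved under pics/ and viewed, at most 10 in all, crops included, and the job is handed in when it is done.

```bash
mkdir -p pics; ls
cat > h.py <<'E'
import numpy as np, cv2
from bench import sense, snapshot, calibration
def cam(n):
    c=calibration(n); f=210/np.tan(np.radians(c["fovy"])/2); return c,f
def cloud(n,d):
    c,f=cam(n); v,u=np.mgrid[0:420,0:560]
    P=np.stack([(u-c["cx"])/f*d,(v-c["cy"])/f*d,d],-1)
    R=cv2.Rodrigues(np.array(c["rvec"],float))[0]; return (P-np.array(c["tvec"]).ravel())@R
E
python3 - <<'E'
from h import *
print(sense())
for n in("scene","top"):
    p,d=snapshot(n); np.savez(n,p=p,d=d); cv2.imwrite(f"pics/{n}.png",p[:,:,::-1]); print(calibration(n))
print(calibration("wrist"))
E
```

```text
pics
{'time': 0.0, 'joint_pos': array([-7.65711298e+01,  7.51524123e+00,  8.53318755e+01, -5.77073306e-05,
        8.72608475e+01, -4.89443289e+00]), 'qd': array([-0.0316339 , -0.05830248, -0.0643272 , -0.0890665 ,  0.03244916,
        0.04038574]), 'joint_efforts': array([-8.44637316e-05, -5.69394743e+01, -5.00551522e+01, -6.76815557e-05,
        1.47216115e-02,  7.25774657e-05]), 'tool_pos': array([ 188.51227875, -569.06486151,  252.21812174]), 'tcp_rot': array([-1.79892425e+02, -9.15408579e-03,  1.83232973e+01]), 'ft_force': array([-0.55060021, -0.22832377, -0.70492859]), 'wrist_torque': array([-0.00071685,  0.02819297, -0.01415597]), 'grip_force': 0.0, 'finger_gap': 85.32327053050969}
{'fovy': 52.251181051360874, 'cx': 285.84544625276317, 'cy': 210.57666800566903, 'rvec': array([ 1.78172226,  1.70170357, -0.7336379 ]), 'tvec': array([ -85.0665205 , -337.19664597, 1301.02996247])}
{'fovy': 48.61942565280554, 'cx': 285.0143322275837, 'cy': 208.0118966989081, 'rvec': array([ 2.15917367, -2.2199858 ,  0.10086834]), 'tvec': array([  65.0868376 ,  577.48345819, 1189.81392569])}
{'fovy': 65.70646984690485, 'cx': 284.6302646533801, 'cy': 206.7263574919741, 'tool_from_camera': array([[-7.88351297e-04, -9.66133622e-01, -2.58041088e-01,
         6.34954680e+01],
       [ 9.99999588e-01, -8.77717690e-04,  2.31132176e-04,
        -1.86483054e-01],
       [-4.49791794e-04, -2.58040800e-01,  9.66133916e-01,
        -1.20813309e+02],
       [ 0.00000000e+00,  0.00000000e+00,  0.00000000e+00,
         1.00000000e+00]])}
```

View pics/top.png

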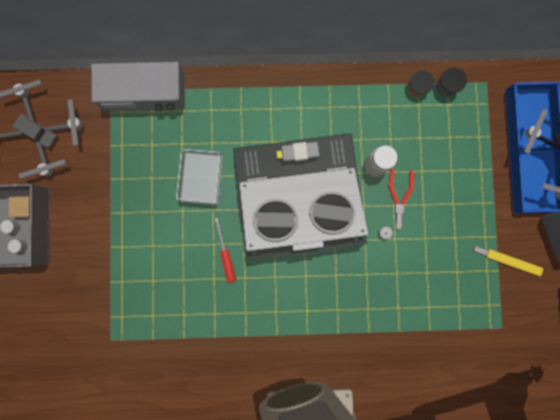

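View pics/scene.png

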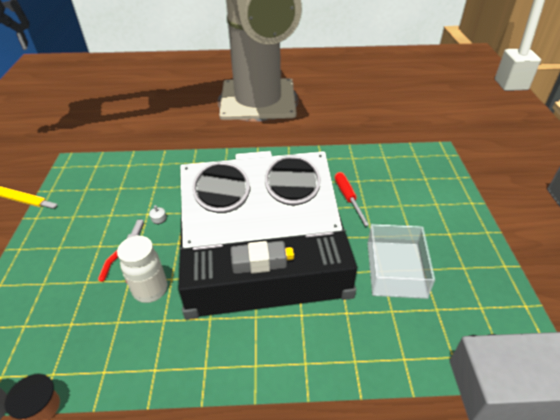

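The top view shows the hatch (white, about x 242–365, y 170–250 px) with its dials at about (275,220) and (332,213). The grey slots run roughly side to side, and the rear strip and pack are above it. The parts box and driver are to the left; the jar, pliers and motor are to the right.

Run:
```python
from h import *
z=np.load("top.npz"); p,d=z["p"],z["d"]; W=cloud("top",d)
hsv=cv2.cvtColor(p,cv2.COLOR_RGB2HSV)
# hatch plane
roi=np.zeros((420,560),bool); roi[165:255,235:372]=1
m=roi&(hsv[...,1]<30)&(hsv[...,2]>170)&(W[...,2]>85)
X=W[m]; 
for _ in range(4):
    c=X.mean(0); n=np.linalg.svd(X-c,full_matrices=0)[2][2]; n*=np.sign(n[2]); r=(X-c)@n; X=X[abs(r)<max(2,2*r.std())]
print("plane",c,n,r.std(),len(X),"tilt",np.arccos(n[2]),"yaw",np.degrees(np.arctan2(-n[1],-n[0])),"z",X[:,2].min(),X[:,2].max())
# case rear strip
m2=np.zeros_like(roi); m2[125:190,225:360]=1
m2&=(abs(W[...,2]-88)<6)&(hsv[...,2]<90)
rc=cv2.minAreaRect(W[m2][:,:2].astype(np.float32)); print("strip",rc,W[m2][:,2].mean()); print(cv2.boxPoints(rc))
# dials
for (u,v) in((275,220),(332,213)):
    r=np.zeros_like(roi); r[v-22:v+23,u-25:u+26]=1
    k=(r&(hsv[...,2]<75)&(W[...,2]>85)).astype(np.uint8)
    pts=np.argwhere(k)[:,::-1]; h=cv2.convexHull(pts.astype(np.int32)); e=cv2.fitEllipse(h); print("dial px",e, k.sum())
    q=W[k>0]; print("dial xyz mean",q.mean(0))
    g=(cv2.circle(np.zeros((420,560),np.uint8),tuple(int(round(a)) for a in e[0]),17,1,-1)>0)&(hsv[...,2]>75)
    q=W[g]; cc=q.mean(0); dd=np.linalg.svd(q-cc,full_matrices=0)[2]; print("slot",cc,dd[0],len(q), "angle from -y axis",np.degrees(np.arctan2(dd[0][0],-dd[0][1])))
for nm,(u,v) in dict(jar=(385,157),pack=(300,152),box=(200,178)).items(): print(nm,W[v,u])
```

```text
plane [579.18206774  12.10929325 112.629276  ] [0.31474433 0.03291498 0.94860561] 1.5869181610391456 4234 tilt 0.32199611988518834 yaw -174.02988687384465 z 85.05929341530279 149.4084515581398
strip ((693.25390625, 23.003143310546875), (100.57585906982422, 297.0347595214844), 6.284741401672363) 87.32862167544054
[[ 627.0101   165.12294]
 [ 659.5263  -130.12666]
 [ 759.49774 -119.11665]
 [ 726.9815   176.13295]]
dial px ((274.94671630859375, 219.3897705078125), (35.08063888549805, 36.696903228759766), 79.72124481201172) 457
dial xyz mean [544.29373636  75.71668942 143.68823684]
slot [544.379189    75.19435012 128.39959738] [ 0.07649344  0.02051056 -0.9968591 ] 519 angle from -y axis 105.00992746247692
dial px ((331.9918518066406, 211.91172790527344), (34.54256057739258, 37.32609176635742), 98.85944366455078) 455
dial xyz mean [557.01851155 -57.53746795 155.5682127 ]
slot [558.28487652 -60.29906014 130.57283688] [-0.0755109   0.11986828  0.98991399] 513 angle from -y axis -147.79116311188096
jar [ 689.17539304 -195.40143703  118.06716358]
pack [706.48863221  10.55206088 119.13418821]
box [665.92116353 271.30436639   6.57069834]
```

```bash
python3 -m crank '[[5,-4.5,0,0,0],[10,-9,0.5,0.05,0],[14,-13,1,0.1,0],[18,-17,1.5,0.15,0],[22,-20.5,2,0.21,0],[26,-24.5,2.5,0.21,0],[30,-28,3,0.21,0],[33.5,-31.5,3.5,0.21,0],[37,-35,4,0.21,0],[40,-38,4.5,0.21,0],[43,-40.5,5,0.21,0],[45,-42.5,5.2,0.21,0],[46.5,-44,5.2,0.21,0],[47.2,-44.5,5.2,0.21,0],[47.2,-44.5,5.2,0.21,0],[47.2,-44.5,5.2,0.21,0],[47.2,-44.5,5.2,0.21,0]]' 30
python3 - <<'E'
from h import *
print(sense()); p,d=snapshot("wrist"); cv2.imwrite("pics/w1.png",p[:,:,::-1]); np.savez("w1",p=p,d=d)
E
```

```text
time: 1.8
tool_pos: [496.4, -0.0, 201.3]
tcp_rot: [180.0, 0.0, 6.2]
ft_force: [-0.1, 0.0, 0.3]
finger_gap: -0.1
grip_force: 0.0
{'time': 1.8, 'joint_pos': array([-5.90866685e+00, -7.00368659e+00,  1.05254493e+02, -2.31936364e-02,
        8.17604933e+01,  7.78940271e+01]), 'qd': array([-0.37807074, -0.27759173,  0.00424992,  0.19889415, -0.03333179,
        0.15169496]), 'joint_efforts': array([ 6.30447920e-01, -4.23902571e+01, -4.90971959e+01,  3.96835164e-02,
       -5.52183083e-04, -1.22968727e-02]), 'tool_pos': array([ 4.96392142e+02, -3.76306963e-02,  2.01267002e+02]), 'tcp_rot': array([1.79979927e+02, 1.58624605e-02, 6.20062945e+00]), 'ft_force': array([-0.14161125,  0.01437312,  0.34396733]), 'wrist_torque': array([-0.01417628,  0.02709464,  0.01247409]), 'grip_force': 0.0, 'finger_gap': -0.1429241834023709}
```

View pics/w1.png

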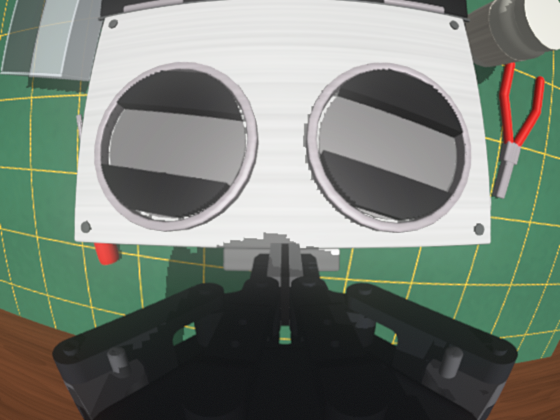

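Fingertips (px 283,240) are above the hatch's front edge, midway between the dials. Slots are tilted about 5° (left) and 17° (right).

```bash
python3 -m crank '[[0.3,0,1.5,0,0],[0.3,-0.1,3,0,0],[0.3,-0.1,3.8,0,0],[0.3,-0.1,4.2,0,0],[0.2,-0.1,4.6,0,0],[0.2,-0.1,5,0,0],[0.1,-0.1,5.4,0,0],[0.1,-0.1,5.8,0,0],[0,-0.1,6.2,0,0],[-0.1,-0.1,6.6,0,0],[-0.1,-0.1,7,0,0],[-0.2,-0.1,7.4,0,0],[-0.2,-0.1,7.8,0,0],[-0.3,-0.1,8.2,0,0],[-0.3,-0.1,8.5,0,0],[-0.4,-0.1,8.8,0,0],[-0.4,-0.1,9,0,0],[-0.4,-0.1,9,0,0]]'
```

```text
time: 3.65
tool_pos: [492.6, 1.8, 110.9]
tcp_rot: [-180.0, 0.0, 6.3]
ft_force: [0.6, -1.2, 0.9]
finger_gap: -0.1
grip_force: 0.5
```

```bash
python3 -m crank '[[0,0,0.1,0,0],[0,0,0.2,0,0],[0,0,0.3,0,0],[0,0,0.3,0,0],[0,0,0.3,0,0]]'
```

```text
time: 4.15
tool_pos: [492.6, 1.8, 109.9]
tcp_rot: [180.0, 0.0, 6.3]
ft_force: [-9.7, 0.7, 18.9]
finger_gap: -0.1
grip_force: 9.6
```

```bash
python3 -m crank '[[0,0,-1,0,0],[0,0,-4,0,0],[0,0,-8,0,0],[0,0,-10,0,0],[0,0,-10,0,0],[0,0,-10,0,0]]'
python3 - <<'E'
from h import *
s=sense(); p,d=snapshot("wrist"); np.savez("w2",p=p,d=d)
print(s["tool_pos"],s["tcp_rot"])
cv2.imwrite("pics/w2.png",p[:,:,::-1])
from scipy.spatial.transform import Rotation as Ro
c,f=cam("wrist"); v,u=np.mgrid[0:420,0:560]; du,dv=u-c["cx"],v-c["cy"]; r=np.hypot(du,dv)+1e-9; th=r/f
P=np.stack([np.tan(th)*du/r*d,np.tan(th)*dv/r*d,d],-1)
T=np.array(c["tool_from_camera"]); P=P@T[:3,:3].T+T[:3,3]
W=P@Ro.from_euler("xyz",s["tcp_rot"],degrees=True).as_matrix().T+s["tool_pos"]; np.save("W2",W)
hsv=cv2.cvtColor(p,cv2.COLOR_RGB2HSV)
m=(hsv[...,1]<25)&(hsv[...,2]>190)&(W[...,2]>75)&(W[...,2]<100); m[240:]=0
X=W[m]; A=np.c_[X[:,:2],np.ones(len(X))]; k=np.linalg.lstsq(A,X[:,2],rcond=None)[0]; print("hatch z",np.median(X[:,2]),"slopes",k)
for u,v in((180,150),(385,145),(180,80),(385,80)): print(u,v,W[v,u],p[v,u])
E
```

```text
time: 4.75
tool_pos: [492.7, 1.8, 208.2]
tcp_rot: [180.0, -0.0, 6.3]
ft_force: [0.4, 0.2, -0.3]
finger_gap: 0.1
grip_force: 0.0
[492.68329416   1.77915589 208.16338982] [ 1.79994966e+02 -1.05205472e-02  6.29050105e+00]
hatch z 88.2445006810252 slopes [-5.39323746e-03 -1.07082827e-03  9.18198872e+01]
180 150 [528.25660819  84.93645475  91.29772107] [148 146 146]
385 145 [548.7035003  -68.20182497  91.35015286] [163 161 160]
180 80 [580.35786474  86.67589596  99.58089256] [200 193 196]
385 80 [595.9655276  -59.18808831 100.29090121] [215 207 211]
```

View pics/w2.png

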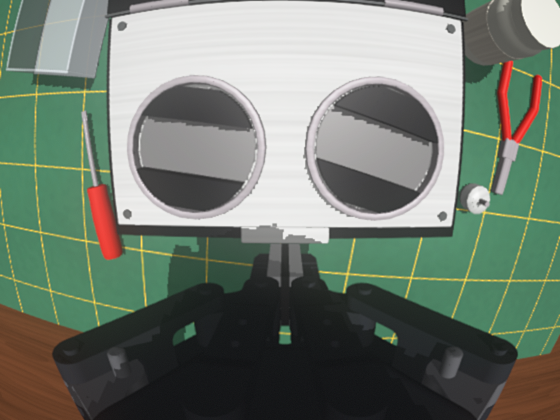

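The hatch is shut (plate z 88.2 mm, slope about 0.005). The left dial is at about (197,147) px and the right at (374,147); next I'll get their centres and slot directions.

Run:
```python
from h import *
z=np.load("w2.npz"); p,d=z["p"],z["d"]; W=np.load("W2.npy"); V=p.max(2); y=np.radians(6.28)
for nm,(u,v) in dict(L=(197,147),R=(374,147)).items():
    r=cv2.circle(np.zeros((420,560),np.uint8),(u,v),66,1,-1)>0
    k=r&(V<95)&(W[...,2]>96); q=W[k]
    k2=(k.astype(np.uint8)); k2=cv2.morphologyEx(k2,cv2.MORPH_OPEN,np.ones((5,5),np.uint8))>0; q=W[k2]
    (cx,cy),rad=cv2.minEnclosingCircle(q[:,:2].astype(np.float32)); print(nm,"circle",cx,cy,rad,"z",np.median(q[:,2]))
    c0=np.array([cx,cy])
    g=r&(V>110)&(abs(W[...,2]-91.3)<1.5); g&=np.hypot(*(np.moveaxis(W[...,:2]-c0,-1,0)))<40
    R=cv2.minAreaRect(W[g][:,:2].astype(np.float32)); print("floor",R,g.sum())
    B=W[g][:,:2]; m=B.mean(0); dd=np.linalg.svd(B-m,full_matrices=0)[2][0]; dd*=-np.sign(dd[1])
    print(" mean",m,"slot dir (toward -y)",dd,"clockwise angle rel case -y",np.degrees(-np.arctan2(dd[1],dd[0]))-90+6.28)
    dlt=c0-np.array([604.1,13.2]); print(" case xy",dlt@[np.cos(y),np.sin(y)],dlt@[-np.sin(y),np.cos(y)])
```

```text
L circle 532.6051025390625 60.956504821777344 57.27301788330078 z 104.13862429200609
floor ((529.7855834960938, 63.37119674682617), (57.203128814697266, 73.60477447509766), 18.159910202026367) 4303
 mean [529.65089154  63.08866525] slot dir (toward -y) [-0.04799451 -0.9988476 ] clockwise angle rel case -y 9.030939886699855
 case xy -65.84191349261782 55.29056468668995
R circle 548.382568359375 -48.76519012451172 57.82655715942383 z 104.19671914610839
floor ((552.24072265625, -52.521854400634766), (72.7010498046875, 58.038734436035156), 87.30493927001953) 4324
 mean [545.77952596 -50.60066762] slot dir (toward -y) [-0.18365521 -0.98299072] clockwise angle rel case -y 16.862738130109648
 case xy -62.16129017182455 -55.49856736861626
```

Run:
```python
from h import *
from scipy.optimize import least_squares
z=np.load("w2.npz"); p,d=z["p"],z["d"]; W=np.load("W2.npy"); V=p.max(2); y=np.radians(6.28)
for nm,(u,v) in dict(L=(197,147),R=(374,147)).items():
    r=cv2.circle(np.zeros((420,560),np.uint8),(u,v),76,1,-1)>0
    k=r&(V>120)&(W[...,2]>98)&(W[...,2]<108); q=W[k][:,:2]
    s=least_squares(lambda a:np.hypot(q[:,0]-a[0],q[:,1]-a[1])-50,W[v,u,:2],loss="soft_l1"); c0=s.x
    print(nm,c0,len(q),np.std(np.hypot(*(q-c0).T)))
    g=r&(V>110)&(abs(W[...,2]-91.3)<2); g&=np.hypot(*(np.moveaxis(W[...,:2]-c0,-1,0)))<40
    B=W[g][:,:2]; m=B.mean(0); dd=np.linalg.svd(B-m,full_matrices=0)[2][0]; dd*=-np.sign(dd[1])
    print(" mean",m,"slot dir",dd,"cw angle",np.degrees(-np.arctan2(dd[1],dd[0]))-90+6.28,g.sum())
    dlt=c0-np.array([604.1,13.2]); print(" case xy",dlt@[np.cos(y),np.sin(y)],dlt@[-np.sin(y),np.cos(y)])
```

```text
L [531.44223188  73.3822086 ] 3099 1.7089999456405354
 mean [529.89638078  71.93242323] slot dir [-0.05093498 -0.99870197] cw angle 9.199622484121278 4690
 case xy -65.6385912295227 67.76890763144074
R [545.18213308 -61.20104446] 3078 1.677085676427747
 mean [544.01170062 -59.3440451 ] slot dir [-0.18775813 -0.98221529] cw angle 17.101979918579715 4701
 case xy -66.70284538967238 -67.50970950286106
```

```bash
python3 -m crank '[[1.5,-1.5,0,-0.14,0],[3,-3,0,-0.28,0],[4,-3.9,0,-0.42,0],[4.2,-3.9,0.5,-0.56,0],[4.2,-3.9,1.5,-0.7,0],[4.2,-3.9,2.5,-0.84,0],[4.2,-3.9,3.5,-0.98,0],[4.2,-3.9,4.5,-1.12,0],[4.2,-3.9,5.5,-1.26,0],[4.2,-3.9,6.5,-1.4,0],[4.2,-3.9,7,-1.41,0],[4.2,-3.9,7,-1.41,0],[4.2,-3.9,7,-1.41,0]]'
```

```text
time: 6.1
tool_pos: [529.8, 45.2, 137.8]
tcp_rot: [-179.9, 0.0, 86.9]
ft_force: [-0.3, 0.1, -0.1]
finger_gap: 0.2
grip_force: 0.0
```

```bash
python3 -m crank '[[0,0,0.5,0,0],[0,0,1,0,0],[0,0,1.5,0,0],[0,0,2,0,0],[0,0,2.1,0,0],[0,0,2.1,0,0]]'
python3 - <<'E'
from h import *
p,d=snapshot("wrist"); cv2.imwrite("pics/w3.png",p[:,:,::-1])
E
```

```text
time: 6.7
tool_pos: [529.9, 45.2, 116.9]
tcp_rot: [-180.0, 0.0, 87.1]
ft_force: [-0.5, 0.2, -0.3]
finger_gap: -0.3
grip_force: 0.0
```

View pics/w3.png

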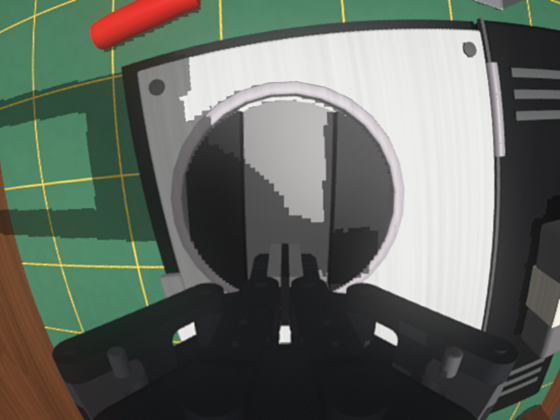

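The tips (px 285,265) sit in the left slot (walls at about x 243 and 332), centred and aligned. Now I'll turn it.

```bash
python3 -m crank '[[0.01,-0.28,0,0.1,0],[0.06,-0.56,0,0.2,0],[0.13,-0.83,0,0.3,0],[0.22,-1.09,0,0.4,0],[0.34,-1.34,0,0.5,0],[0.49,-1.58,0,0.6,0],[0.66,-1.8,0,0.7,0],[0.85,-2.01,0,0.8,0],[1.06,-2.19,0,0.9,0],[1.29,-2.36,0,1.0,0],[1.53,-2.5,0,1.1,0],[1.79,-2.61,0,1.2,0],[2.05,-2.7,0,1.3,0],[2.32,-2.76,0,1.4,0],[2.6,-2.79,0,1.5,0],[2.6,-2.79,0,1.5,0]]'
```

```text
time: 8.35
tool_pos: [504.0, 72.2, 117.9]
tcp_rot: [179.9, -0.0, 1.0]
ft_force: [-1.2, -3.3, 2.3]
finger_gap: 0.4
grip_force: 1.8
```

```bash
python3 -m crank '[[0,-0.2,0,0,0],[0,-0.4,0,0,0],[0,-0.5,0,0,0],[0,-0.5,0,0,0]]'; python3 -m crank '[[0,-0.1,0,0,0],[0,-0.2,0,0,0],[0,-0.3,0,0,0],[0,-0.3,0,0,0]]'
```

```text
time: 8.75
tool_pos: [505.0, 77.0, 118.1]
tcp_rot: [179.9, -0.2, 1.3]
ft_force: [4.1, -5.5, 0.3]
finger_gap: 0.3
grip_force: 3.1
time: 9.15
tool_pos: [505.1, 79.8, 118.3]
tcp_rot: [179.9, -0.2, 1.3]
ft_force: [5.2, -5.8, 2.4]
finger_gap: 0.2
grip_force: 3.6
```

```bash
python3 -m crank '[[0,-0.1,0,0,0],[0,-0.2,0,0,0],[0,-0.3,0,0,0],[0,-0.3,0,0,0]]'; python3 -m crank '[[0,-0.1,0,0,0],[0,-0.2,0,0,0],[0,-0.2,0,0,0]]'
```

```text
time: 9.55
tool_pos: [505.3, 83.4, 119.2]
tcp_rot: [180.0, -0.2, 1.3]
ft_force: [1.0, -3.9, 9.8]
finger_gap: 0.4
grip_force: 4.3
time: 9.85
tool_pos: [505.6, 84.7, 119.3]
tcp_rot: [179.9, -0.3, 1.3]
ft_force: [1.9, -8.1, 7.3]
finger_gap: -0.0
grip_force: 6.6
```

Run:
```python
from h import *
p,d=snapshot("wrist"); cv2.imwrite("pics/w4.png",p[:,:,::-1])
```

```text
(no output)
```

View pics/w4.png

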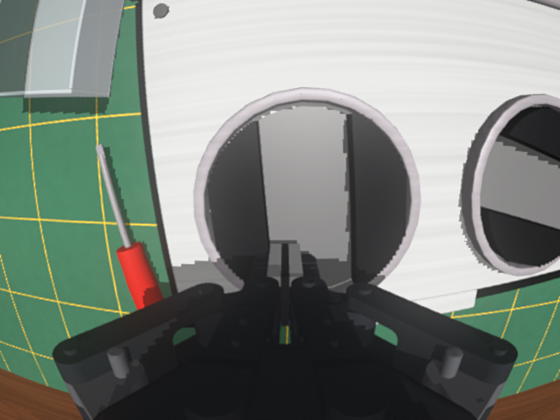

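The slot looks almost front-to-back (walls at about x 265 and 349). I'll measure its angle from depth.

```bash
cat >> h.py <<'E'
def wcloud():
    from scipy.spatial.transform import Rotation as Ro
    s=sense(); p,d=snapshot("wrist"); c,f=cam("wrist"); v,u=np.mgrid[0:420,0:560]; du,dv=u-c["cx"],v-c["cy"]; r=np.hypot(du,dv)+1e-9
    P=np.stack([np.tan(r/f)*du/r*d,np.tan(r/f)*dv/r*d,d],-1); T=np.array(c["tool_from_camera"]); P=P@T[:3,:3].T+T[:3,3]
    return p,P@Ro.from_euler("xyz",s["tcp_rot"],degrees=True).as_matrix().T+s["tool_pos"]
def slot(p,W,c):
    """cw slot angle in deg from wall edges of the trench floor"""
    D=W[...,:2]-np.array(c); g=(np.hypot(D[...,0],D[...,1])<38)&(abs(W[...,2]-91.3)<2.5)
    B=D[g]; o=[]
    for a in np.arange(0,100,0.5):
        ph=np.radians(-90-a+6.28); n=np.array([-np.sin(ph),np.cos(ph)]); t=B@n
        o.append((np.percentile(t,98)-np.percentile(t,2),a,np.median(t)))
    return min(o),len(B)
E
python3 - <<'E'
from h import *
p,W=wcloud(); np.savez("w5",p=p,W=W)
print(slot(p,W,(531.4,73.4)),slot(p,W,(545.2,-61.2)))
m=(p.min(2)>185)&(W[...,2]>75)&(W[...,2]<95); X=W[m]; print("hatch z",np.median(X[:,2]),np.linalg.lstsq(np.c_[X[:,:2],np.ones(len(X))],X[:,2],rcond=None)[0])
E
```

```text
((np.float64(38.674416133393166), np.float64(88.5), np.float64(1.5960149157290247)), 11107) ((np.float64(38.65359230921955), np.float64(19.5), np.float64(-1.4724878506400312)), 4973)
hatch z 88.21227800038551 [ 8.82522883e-04 -1.59059656e-04  8.77100060e+01]
```

```bash
python3 -m crank '[[0,-0.15,0,0,0],[0,-0.3,0,0,0],[0,-0.3,0,0,0],[0,-0.3,0,0,0]]'
```

```text
time: 10.35
tool_pos: [505.7, 85.5, 119.2]
tcp_rot: [179.7, -0.3, 1.2]
ft_force: [2.6, -19.9, 7.3]
finger_gap: -0.1
grip_force: 13.1
```

```bash
python3 -m crank '[[0,0.5,0,0,0],[0,1,0,0,0],[0,1,-1,0,0],[0,1,-3,0,0],[0,3,-4,-0.1,0],[0.5,6,-4,-0.22,0],[1,9,-4,-0.35,0],[1.5,12,-4,-0.48,0],[2,14.5,-4,-0.6,0],[2.5,16.5,-4,-0.74,0],[3,17.5,-4,-0.88,0],[3,17.5,-4,-1.02,0],[3,17.5,-4,-1.15,0],[3,17.5,-3,-1.28,0],[3,17.5,-2,-1.345,0],[3,17.5,-2,-1.345,0],[3,17.5,-2,-1.345,0]]'
python3 - <<'E'
from h import *
p,W=wcloud(); cv2.imwrite("pics/w6.png",p[:,:,::-1]); print(slot(p,W,(545.2,-61.2)),slot(p,W,(531.4,73.4)))
E
```

```text
time: 12.05
tool_pos: [536.7, -85.5, 137.5]
tcp_rot: [-180.0, -0.0, 78.1]
ft_force: [0.1, -0.4, 0.5]
finger_gap: -0.0
grip_force: 0.0
((np.float64(38.97029884707058), np.float64(18.0), np.float64(0.521150909449612)), 9360) ((np.float64(5.387975751130071), np.float64(99.5), np.float64(16.38396596784132)), 119)
```

View pics/w6.png

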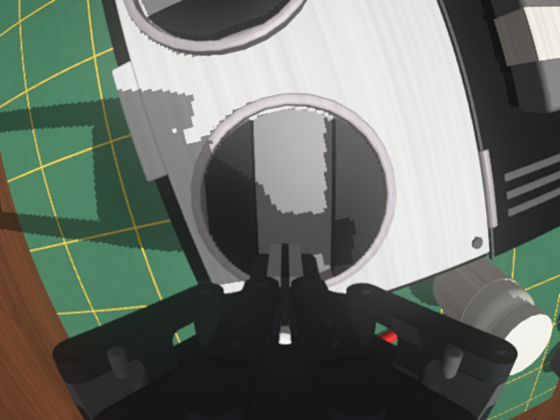

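The tips (px 285,265) are above the right slot (walls at about x 255 and 333), parallel to it and about 3 mm off. I'll shift and lower in.

```bash
python3 -m crank '[[-0.25,0.34,0,0,0],[-0.25,0.34,0.5,0,0],[-0.25,0.34,1,0,0],[-0.25,0.34,1.5,0,0],[-0.25,0.34,2,0,0],[-0.25,0.34,2,0,0]]'
```

```text
time: 12.7
tool_pos: [538.8, -88.7, 116.0]
tcp_rot: [-179.9, -0.0, 78.2]
ft_force: [-0.4, 0.0, -0.4]
finger_gap: 0.3
grip_force: 0.0
```

```bash
python3 -m crank '[[0.01,-0.28,-0.1,0.1,0],[0.06,-0.56,-0.1,0.2,0],[0.13,-0.83,-0.1,0.3,0],[0.22,-1.09,-0.1,0.4,0],[0.34,-1.34,-0.1,0.5,0],[0.49,-1.58,-0.1,0.6,0],[0.66,-1.8,-0.1,0.7,0],[0.85,-2.01,-0.1,0.8,0],[1.06,-2.19,-0.1,0.9,0],[1.29,-2.36,-0.1,1.0,0],[1.53,-2.5,-0.1,1.1,0],[1.79,-2.61,-0.1,1.2,0],[2.05,-2.7,-0.1,1.3,0],[2.05,-2.7,-0.1,1.3,0]]'; python3 -m crank '[[0,-0.2,0,0,0],[0,-0.4,0,0,0],[0,-0.6,0,0,0],[0,-0.8,0,0,0],[0,-0.9,0,0,0],[0,-0.9,0,0,0]]'
```

```text
time: 14.1
tool_pos: [517.8, -63.8, 119.3]
tcp_rot: [179.9, -0.1, 3.5]
ft_force: [-2.5, -1.6, 5.6]
finger_gap: 0.1
grip_force: 3.5
time: 14.7
tool_pos: [518.7, -55.1, 119.5]
tcp_rot: [179.9, -0.3, 3.7]
ft_force: [5.7, -5.6, 0.8]
finger_gap: 0.2
grip_force: 4.5
```

```bash
python3 -m crank '[[0,-0.1,0,0,0],[0,-0.2,0,0,0],[0,-0.3,0,0,0],[0,-0.4,0,0,0],[0,-0.4,0,0,0]]'; python3 -m crank '[[0,-0.1,0,0,0],[0,-0.2,0,0,0],[0,-0.2,0,0,0]]'
```

```text
time: 15.2
tool_pos: [518.4, -51.2, 119.4]
tcp_rot: [179.9, -0.2, 3.7]
ft_force: [5.2, -5.4, 1.5]
finger_gap: -0.0
grip_force: 3.5
time: 15.5
tool_pos: [518.4, -50.1, 119.5]
tcp_rot: [179.8, -0.3, 3.7]
ft_force: [6.5, -10.1, 1.2]
finger_gap: -0.0
grip_force: 5.7
```

```bash
python3 -m crank '[[0,-0.1,0,0,0],[0,-0.2,0,0,0],[0,-0.3,0,0,0],[0,-0.3,0,0,0]]'; python3 -m crank '[[0,0.5,0,0,0],[0,1,0,0,0],[0,1,-1.5,0,0],[0,1,-4,0,0],[0,0,-8,0,0],[-2,-3,-10,0,0],[-3,-6,-10,0,0],[-3,-6,-10,0,0]]'
python3 - <<'E'
from h import *
p,W=wcloud(); cv2.imwrite("pics/w7.png",p[:,:,::-1]); print(slot(p,W,(545.2,-61.2)),slot(p,W,(531.4,73.4)))
m=(p.min(2)>185)&(W[...,2]>75)&(W[...,2]<95); X=W[m]; print("hatch z",np.median(X[:,2]),np.linalg.lstsq(np.c_[X[:,:2],np.ones(len(X))],X[:,2],rcond=None)[0])
E
```

```text
time: 15.9
tool_pos: [518.5, -49.5, 119.5]
tcp_rot: [179.6, -0.3, 3.7]
ft_force: [7.9, -22.4, -3.1]
finger_gap: 0.1
grip_force: 11.7
time: 16.7
tool_pos: [481.5, 15.5, 219.8]
tcp_rot: [-179.9, -0.1, 3.9]
ft_force: [0.1, -0.3, -0.1]
finger_gap: -0.0
grip_force: 0.0
((np.float64(35.82175623107511), np.float64(89.5), np.float64(1.7104872066571146)), 4032) ((np.float64(37.02199483955883), np.float64(91.0), np.float64(-1.0209519487820544)), 4450)
hatch z 88.18277666926932 [ 1.51381533e-03 -2.31134530e-04  8.73134225e+01]
```

View pics/w7.png

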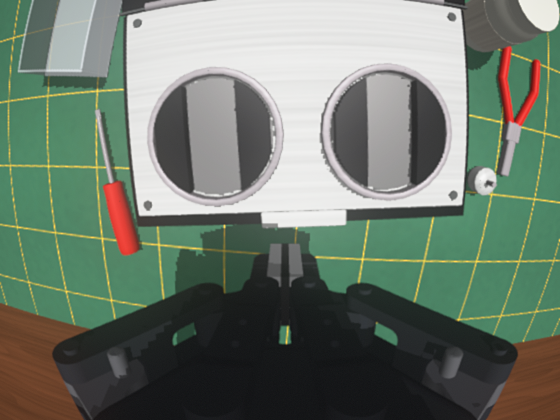

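Both slots (px 213,135 and 388,130) run front to back and measure about 90°. The hatch is flat, nothing has been disturbed, and the arm is clear.

```bash
python3 -c "
from bench import hand_in; print(hand_in())"
```

```text
the job is handed in; nothing more can be done
None
```

I pushed the hatch fully shut, then turned both fasteners clockwise to their stops (slots measured at about 90°), and handed the job in at 16.8 s with the arm clear; the hand-in returned no verdict.

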